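# Clamp a lidded tin in the bench toggle press

## Robot

A 6-joint arm with a two-finger parallel gripper is mounted at the origin on the work surface; the furniture and walls round the work are solid. World frame = base frame: x ahead of the robot, y to its left, z up, the work surface at z = 0. Lengths are in mm, angles in rad, forces in N, time in s.
With the tool pointing down it reaches from about 350 to 975 mm from the base axis. Payload 7.1 kg.
Tool frame: the origin (TCP) lies between the finger pads; the fingertips stand 14 mm ahead of it and the grasp point (between the pads) lies 5 mm behind it; z points along the fingers, y is the direction in which the jaws open and shut (so a half turn about z gives the same grasp; the last joint's range is limited). The gripper opens to 88 mm and grips with 3 to 60 N. Pads are 20 mm wide; open, the fingers measure 115 mm over their backs; the gripper's body (75 mm by 178 mm) begins 61 mm behind the grasp point.
Start: joints at [-1.157, 0.423, 1.63, -0, 1.089, -0.019], TCP at [262.149, -567.347, 236.675] pointing down, gripper open.
Joint ranges: [-3, 3], [-0.9, 2.11], [0.09, 2.58], [-1.31, 4.45], [0.11, 2.69], [-2.54, 2.54]. Speed limits (rad/s): [2.39, 2.39, 3.01, 3.14, 3.14, 3.14].

## Interface

Orientations are given as a rotation vector (axis times angle).
In Python, from workcell import get_obs, get_image, calibration, close_job, regions_of, place_of gives the robot as it stands.
- The arm moves only by the tool move_arm, never from a script. Its argument "deltas" is a list of rows, each a list of 5 numbers: the closure in counts, from 0 (fully open) to 255 (shut), then the shift along the tool's x, y, z in m, then the turn about the tool's z in rad. In form: [[grip, x, y, z, roll], ...]. A call has 1 to 5 rows; each row is the pose to reach, as a shift and turn from the pose commanded when the call began, along the tool's axes at that moment; what a row does not reach only later rows make up. A row lasts 1/12 s, in which the tool goes at most 41.7 mm and 7.16 degrees, less where a joint would pass 70% of its speed; a pose out of reach is approached as far as the arm can. A call with a gripper value outside its range is refused whole. The fingers move at their own pace and stop on an object; the grip force is fixed at half the most. Time passes only in rows, so rows that repeat a pose let the fingers close. It gives the time, the measured TCP pose, the force and the opening at its end, in the units of the state.
- get_obs(): the state, without advancing time (a new reading comes with each control period).
- get_image(name): name is "side" or "top"; returns the picture (384x512x3 uint8, blue, green, red); there is no depth.
- calibration(name): a dict with "intrinsics" (3x3 intrinsics, pixels), "world_to_cam" (4x4, takes a point from world to camera coordinates). Camera axes: x right, y down, z forward; pixel columns grow to the right and rows downward; lengths in mm; the calibration is good to about 2 mm. A picture is of the moment at which its call begins. calibration takes no time and is no camera call.
- close_job(): hands the job in, once; it reports no verdict.
Trained networks look in the newest picture that a camera, given by its name, has taken for a name from the list of things; names that differ only in an ending like _2 or _b are one class to them, and where a whole thing is asked for, a point or a joint stands for the part that bears it (a point fixed in the world has none). Each returns a list of dicts, best first, with "conf" (0 to 1); they miss things now and then, are a little off and sometimes report something else, mostly with a low value. They report only what shows in the picture. A call takes as long as a camera call.
- regions_of(camera, name): "region" (384x512 bool, what is visible of it).
- place_of(camera, name): "location" ([x, y, z] in mm, in world coordinates, good to about 4 mm: a listed point, or the origin of a listed thing).
The state is a dict: "t": time; "qpos": joint angles; "qvel": joint speeds; "joint_torque": joint torques, N m; "ee_pos": TCP position; "orientation": TCP orientation; "ft_force": force on the tool from outside, world axes, zero at the start; "moment": the same for the moment, N m; "width": finger opening in mm.
Only numpy, scipy, OpenCV 4.12 (cv2) and the standard library are available. Lean on these libraries where they do the work, as an engineer would, in place of code of your own. Each camera call takes 0.05 s, during which the arm holds its last target.

## Task

The lid of the large filled tin in the bench press has to be held down under the press's sprung pad. With the fingertips, push the tin along the white board until it is fully home in its half-round nest; then push the raised lever over, outward and down, past its dead point until it snaps into lock with the pad clamped on the lid, and leave it locked. Touch and push only: lift nothing, do not bring the pad down on the lid before the tin is home, and leave the things standing round the press where they are.

Things in the scene. Friction and masses are not known exactly. Their poses are not given: they have to be found in the camera images.
- tin: large round blue and gold tin, lid on, 126 mm across, 39 mm high, 0.2 to 0.4 kg. Origin: centre of its underside. It starts on the press's white board, 40 to 65 mm short of the nest (toward the press's -x) and up to 5 mm off its centre line. It slides under 1 to 2 N, or up to 6 N while the flared nest steers it in. Push it about half-way up (30 mm above the table), on the side away from the nest.
- press: bench toggle press fixed to the table. Origin: on the table under the nest's centre; z up, x the way the tin is pushed home, y to the left of that. White board, top 10 mm above the table, x -152 to +80, y -81 to +89 mm. The steel clamp bracket stands on the -y side (x -45 to +45, y -207 to -77 mm); arm and lever move in the plane x = 0.
- nest (a point): point on the board at the nest's centre, 10 mm above the table; the press's axes. The nest is a half-round wall 17 mm high, inner radius 65 mm, open toward -x; its sides run on to x -31 mm, then flare out to x -62 mm. A tin that is home touches the wall at +x and its origin is within 2 to 3 mm of this point.
- press_handle (a joint): angle of the lever, rad. 0: fully raised, 70 degrees above level, leaning to the press's -y side; grows as it is pushed outward (to -y) and down; 1.25: dead point; 1.35: locked on its stop, 7 degrees below level. Starts at 0 (within 0.02) and stays where it is left (2 to 3 N at the grip moves it) until the pad meets the lid near 1.0.
- handle_hinge (a point): the lever's hinge axis, along the press's x: 154 mm to the -y side of the nest's centre, 87 mm above the table; fixed, with the press's axes. From about 1.0 rad the pad's spring resists (up to about 7 N at the grip); let go before the dead point the lever springs back, once past it it snaps by itself onto its stop.
- handle_end (a point): middle of the pushing face of the lever's black grip (the face that looks up when locked, and toward the tin's side when raised), 96 mm from the hinge axis, 22 mm from the free end, 7 mm off the lever's centre line, which passes through the hinge. Grip: 24 mm wide (along the press's x), 14 mm thick, 74 mm long. Site x is the hinge axis; z points out of the face (within 0.03 rad).
- press_pad: sprung round pad with a rubber face, 44 mm across, at the end of the clamp arm; origin: centre of its face. It comes down as the lever is pushed. With the lever raised it hangs tilted about 0.13 m above the table over the nest, clear of the tin; locked, it presses the middle of the lid with about 25 N.
- gold_tin: small closed plain gold tin, 66 mm across, 22 mm high; to be left alone. Origin: centre of its underside.
- tin_lid: loose gold tin lid, 69 mm across, 7 mm high; to be left alone. Origin: centre of its underside.
- tasting_spoon: metal spoon, 165 mm long; to be left alone. Origin: centre of its underside.
- finished_tin: second large blue and gold tin, 126 mm across, 39 mm high, standing on the table away from the press; not the one to clamp; to be left alone. Origin: centre of its underside.

How it is judged (in metres and radians):
On the way, in this order (a step that is already met when the one before it is completed fails the run):
1. the tin is home in the nest while the lever is still raised (horizontal distance between tin and nest below 0.005 m and value of joint press_handle below 0.9 rad), for 0.2 s.
2. the lever is past its dead point, on its stop, and the pad presses the lid (horizontal distance between tin and nest below 0.005 m and value of joint press_handle above 1.3 rad and contact force between press_pad and tin above 15 N), for 0.2 s.
At the end, for the whole second after the job is handed in: The tin stands flat in the nest with its centre within 5 mm of the nest's centre, the lever is locked past its dead point (joint above 1.3 rad), and the pad presses the lid with more than 15 N (all of step 2 and linear speed of tin below 0.02 m/s and angle between tin's own z axis and vertical below 0.06 rad); the robot touches nothing.
It fails at once if the tin is lifted off the board or tipped (z of tin in the frame of nest above 0.015 m or angle between tin's own z axis and vertical above 0.25 rad).
It fails at once if the pad comes down on the lid of a tin that is not home (contact force between press_pad and tin above 4 N and horizontal distance between tin and nest above 0.008 m).
It fails at once if the arm or the gripper's body, rather than the fingers, pushes the tin or the press (contact force between the arm and tin above 10 N or contact force between the arm and press above 10 N).
It fails at once if a bystander (small gold tin, tin lid, spoon or second blue tin) is displaced or lifted (distance of any of gold_tin, tin_lid, tasting_spoon, finished_tin from where it was at the start of the episode above 0.02 m).
It also fails if it takes over 45 s, if anything falls off the work surface, if the arm or the gripper's body presses on something with over 40 N, if the wrist force passes 120 N, or if a joint passes its speed limit or range.

## Working session

There is one attempt and no reset: what is moved stays moved. The work goes in short steps, Python scripts to look and compute and a tool call to move; the robot and the scene stay as the last step left them, time stands still between calls to the robot, and variables do not carry over. Pictures are saved under pics/ and viewed, and the job is handed in when it is done.

Besides the shell and the picture viewer there is one more tool, called after "Call:" as name(argument=value, ...), one argument or row to a line, values as JSON. move_arm: Moves the arm, as the interface text tells. Its arguments: {"type":"object","properties":{"deltas":{"type":"array","items":{"type":"array","items":{"type":"number"}}}},"required":["deltas"]}

```bash
ls; mkdir -p pics; python3 - <<'E'
from workcell import *
import cv2,numpy as np
o=get_obs();print({k:np.round(v,3).tolist() for k,v in o.items()})
for c in ("side","top"):
    cv2.imwrite(f"pics/{c}0.png",get_image(c))
    k=calibration(c);print(c,np.round(k["intrinsics"],1).tolist(),np.round(k["world_to_cam"],3).tolist())
    for n in ("tin","nest","handle_hinge","handle_end","press_pad","press","gold_tin","tin_lid","tasting_spoon","finished_tin"):
        print(n,[(round(float(d["conf"]),2),np.round(d["location"],0).tolist()) for d in place_of(c,n)][:3])
E
```

```text
pics
{'t': 0.0, 'qpos': [-1.157, 0.424, 1.631, 0.0, 1.089, -0.019], 'qvel': [-0.001, -0.0, 0.002, -0.001, 0.002, -0.001], 'joint_torque': [0.001, -54.461, -27.367, 0.064, 0.023, -0.0], 'ee_pos': [261.954, -566.879, 235.914], 'orientation': [-3.067, -0.674, 0.0], 'ft_force': [0.05, 0.886, 0.586], 'moment': [-0.002, -0.001, 0.043], 'width': 87.652}
side [[409.2, 0.0, 257.9], [0.0, 409.2, 187.7], [0.0, 0.0, 1.0]] [[-0.999, -0.037, 0.011, 532.7], [-0.026, 0.436, -0.9, 222.473], [0.028, -0.899, -0.436, 856.893], [0.0, 0.0, 0.0, 1.0]]
tin [(0.77, [464.0, -92.0, 12.0]), (0.49, [512.0, -270.0, 178.0])]
nest [(0.73, [516.0, -89.0, 13.0])]
handle_hinge [(0.65, [504.0, -242.0, 87.0])]
handle_end [(0.65, [512.0, -268.0, 177.0])]
press_pad [(0.55, [512.0, -116.0, 128.0])]
press [(0.63, [510.0, -92.0, -2.0])]
gold_tin [(0.72, [314.0, -296.0, -1.0])]
tin_lid [(0.7, [411.0, -330.0, 4.0]), (0.26, [507.0, -243.0, 87.0])]
tasting_spoon [(0.55, [513.0, -118.0, 129.0]), (0.5, [318.0, -238.0, 2.0])]
finished_tin [(0.93, [787.0, -160.0, 1.0]), (0.42, [322.0, -238.0, 2.0])]
top [[375.6, 0.0, 255.9], [0.0, 375.6, 195.8], [0.0, 0.0, 1.0]] [[-0.005, -1.0, 0.02, -209.441], [-0.996, 0.003, -0.092, 547.904], [0.092, -0.021, -0.996, 964.964], [0.0, 0.0, 0.0, 1.0]]
tin [(0.84, [463.0, -92.0, 8.0])]
nest [(0.58, [511.0, -93.0, 14.0])]
handle_hinge [(0.66, [513.0, -244.0, 84.0])]
handle_end [(0.76, [508.0, -271.0, 178.0]), (0.18, [517.0, -115.0, 132.0]), (0.15, [316.0, -299.0, 2.0])]
press_pad [(0.41, [512.0, -116.0, 132.0])]
press [(0.74, [516.0, -95.0, 4.0])]
gold_tin [(0.72, [316.0, -301.0, 1.0]), (0.71, [506.0, -270.0, 178.0])]
tin_lid [(0.69, [409.0, -327.0, -0.0])]
tasting_spoon [(0.66, [320.0, -238.0, 2.0]), (0.26, [319.0, -300.0, 3.0])]
finished_tin [(0.57, [785.0, -157.0, 3.0])]
```

View pics/side0.png

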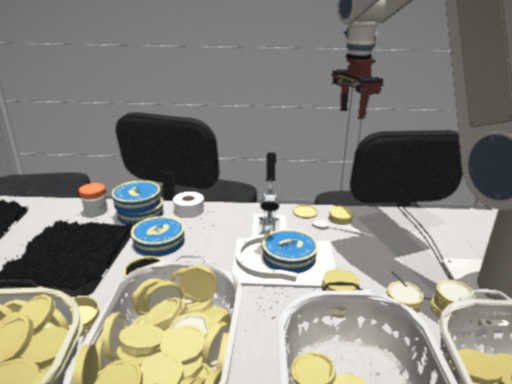

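View pics/top0.png

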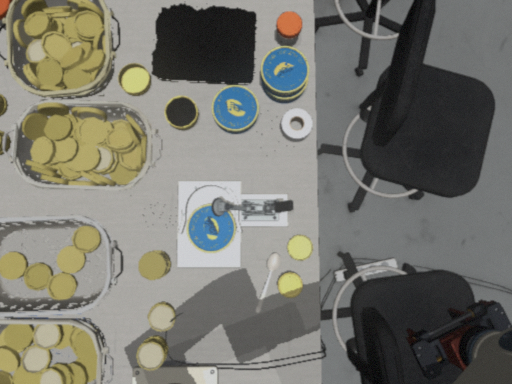

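The side view shows the tin at about (290,250) on the board, short of the nest, with the lever up at (271,165). The top view shows the tin at (212,227), the pad at (220,207), the grip at (285,206), and the lid, spoon and gold tin at (300,247), (270,275) and (290,284). I'll zoom in to get the press yaw.

```bash
python3 - <<'E'
import cv2
a=cv2.imread("pics/top0.png")[170:310,160:320];cv2.imwrite("pics/topz.png",cv2.resize(a,None,fx=4,fy=4,interpolation=cv2.INTER_CUBIC))
a=cv2.imread("pics/side0.png")[140:300,220:360];cv2.imwrite("pics/sidez.png",cv2.resize(a,None,fx=3.7,fy=3.7,interpolation=cv2.INTER_CUBIC))
E
```

```text
(no output)
```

View pics/topz.png

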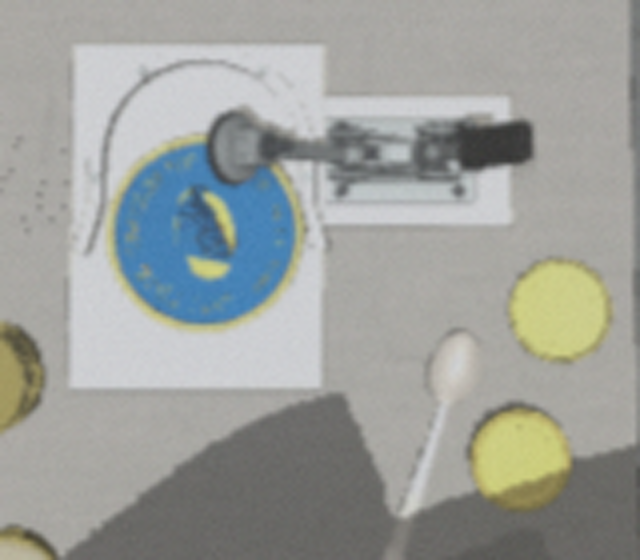

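View pics/sidez.png

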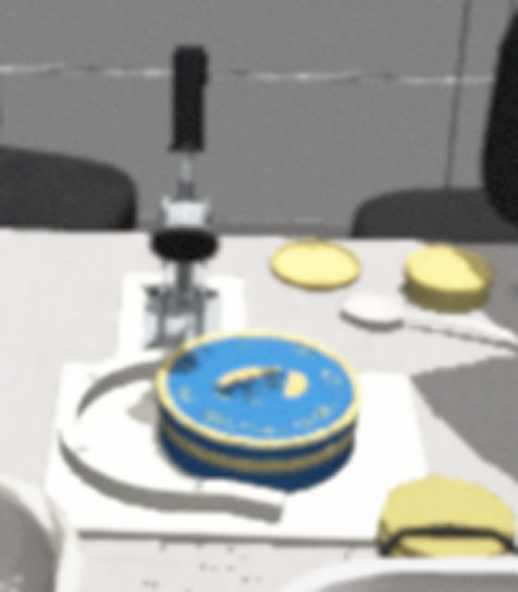

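The zooms show the board corners at (73,45), (325,43), (322,388) and (70,388) on the top zoom (÷4, plus offset 160,170). The lid outline is centred near (205,231). I'll fit the press frame to the corners.

```bash
cat > h.py <<'E'
from workcell import *
import numpy as np,cv2
def back(c,u,v,z):
    k=calibration(c);K=np.array(k["intrinsics"]);T=np.array(k["world_to_cam"]);R=T[:3,:3];t=T[:3,3]
    d=R.T@np.linalg.solve(K,[u,v,1]);o=-R.T@t
    return o+d*(z-o[2])/d[2]
E
python3 - <<'E'
from h import *
P=[(73,45),(325,43),(322,388),(70,388)]
L=[(80,89),(80,-81),(-152,-81),(-152,89)]
W=np.array([back("top",160+u/4-.4,170+v/4-.4,10)[:2] for u,v in P]);print(W.round(1))
L=np.array(L,float);lc=L-L.mean(0);wc=W-W.mean(0)
th=np.arctan2((lc[:,0]*wc[:,1]-lc[:,1]*wc[:,0]).sum(),(lc*wc).sum())
R=np.array([[np.cos(th),-np.sin(th)],[np.sin(th),np.cos(th)]]);t=W.mean(0)-R@L.mean(0)
print("yaw",th,"nest",t,"res",(W-(L@R.T+t)).round(1).tolist())
print("hinge",R@[0,-154]+t)
print("tin top",back("top",160+205/4-.4,170+231/4-.4,49))
P=[(62,362),(47,497),(75,537)]
# side corners: 
for u,v in [(60,365),(425,375)]: print(back("side",220+u/3.7-.4,140+v/3.7-.4,10))
rs=regions_of("top","tin")
for r in rs[:1]:
    (c,ax,a)=cv2.fitEllipse(max(cv2.findContours(r["region"].astype(np.uint8),0,1)[0],key=len)); print(r["conf"],c,ax,back("top",*c,45))
E
```

```text
[[ 589.7   -2. ]
 [ 590.7 -171.2]
 [ 361.1 -169.1]
 [ 362.2   -3.4]]
yaw -0.001179818909410399 nest [511.92638865 -90.46911555] res [[-2.3, -0.4], [-1.1, 0.3], [1.3, 2.2], [2.1, -2.1]]
hinge [ 511.74469658 -244.46900836]
tin top [464.38738384 -95.19724212  49.        ]
[ 594.33888058 -165.2921087    10.        ]
[ 349.86067618 -166.46637635   10.        ]
0.8 (210.0397491455078, 228.93649291992188) (45.54248809814453, 49.67867660522461) [460.37270841 -92.7507913   45.        ]
```

Call:
move_arm(
  deltas=[
    [139, 0.0245, -0.0316, 0, 0.11],
    [139, 0.049, -0.0632, 0, 0.22],
    [139, 0.0735, -0.0948, 0, 0.33],
    [139, 0.098, -0.1264, 0, 0.432],
    [139, 0.1225, -0.158, 0, 0.432],
  ],
)

```text
t: 1.57
ee_pos: [307.1, -370.9, 236.7]
orientation: [3.141, -0.008, 0.0]
ft_force: [1.2, -0.0, 0.3]
width: 57.9
```

Call:
move_arm(
  deltas=[
    [139, 0.009, -0.04, 0, 0],
    [139, 0.018, -0.08, 0, 0],
    [139, 0.027, -0.12, 0, 0],
    [139, 0.036, -0.16, 0, 0],
    [139, 0.045, -0.2, 0, 0],
  ],
)

```text
t: 1.98
ee_pos: [351.9, -170.8, 237.0]
orientation: [3.141, 0.0, 0.001]
ft_force: [0.1, 0.9, 1.1]
width: 40.0
```

Call:
move_arm(
  deltas=[
    [139, 0.01, -0.04, 0, 0],
    [139, 0.02, -0.08, 0, 0],
    [139, 0.02, -0.08, 0.04, 0],
    [139, 0.02, -0.08, 0.08, 0],
    [139, 0.02, -0.08, 0.1, 0],
  ],
)

```text
t: 2.4
ee_pos: [370.9, -90.9, 134.5]
orientation: [-3.141, -0.007, 0.002]
ft_force: [-0.4, -0.3, -0.2]
width: 39.8
```

```bash
python3 - <<'E'
from h import *
o=get_obs();print(o["ee_pos"],o["orientation"])
a=get_image("top")[170:310,120:300];b=get_image("side")[100:300,200:400]
cv2.imwrite("pics/c1.png",np.hstack([cv2.resize(a,(514,400)),cv2.resize(b,(400,400))])[:,:800] if 0 else cv2.resize(np.hstack([cv2.resize(a,(514,400)),cv2.resize(b,(400,400))]),(790,346)))
for c in("top","side"): print([(round(float(d["conf"]),2),np.round(d["location"],0).tolist()) for d in place_of(c,"tin")][:2])
E
```

```text
[370.91565112 -90.89743402 134.47533172] [-3.14122008e+00 -6.51655621e-03  2.17044745e-03]
[(0.88, [460.0, -92.0, 8.0])]
[(0.65, [462.0, -89.0, 13.0]), (0.21, [515.0, -88.0, 11.0])]
```

View pics/c1.png

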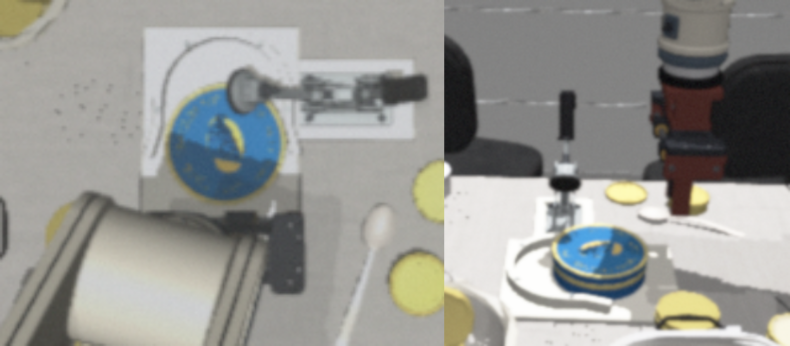

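The top view shows the gripper behind the tin, clear of the press. The side view shows the fingers above the board on the -x side, with the tin unmoved. Next I descend.

Call:
move_arm(
  deltas=[
    [139, 0, 0, 0.04, 0],
    [139, 0, 0, 0.08, 0],
    [139, 0, 0, 0.102, 0],
    [139, 0, 0, 0.102, 0],
    [139, 0.01, 0, 0.102, 0],
  ],
)

```text
t: 3.02
ee_pos: [380.6, -92.6, 35.2]
orientation: [-3.141, 0.001, 0.005]
ft_force: [-0.8, 0.4, 1.1]
width: 39.7
```

Call:
move_arm(
  deltas=[
    [139, 0.006, 0, 0, 0],
    [139, 0.012, 0, 0, 0],
    [139, 0.019, 0, 0, 0],
    [139, 0.026, 0, 0, 0],
    [139, 0.033, 0, 0, 0],
  ],
)

```text
t: 3.43
ee_pos: [415.9, -92.5, 35.6]
orientation: [3.141, 0.001, 0.002]
ft_force: [-1.8, -1.1, 1.0]
width: 39.8
```

Call:
move_arm(
  deltas=[
    [139, 0.005, 0, 0, 0],
    [139, 0.01, 0, 0, 0],
    [139, 0.014, 0, 0, 0],
    [139, 0.017, 0, 0, 0],
    [139, 0.019, 0, 0, 0],
  ],
)

```text
t: 3.85
ee_pos: [434.1, -92.4, 34.6]
orientation: [-3.142, -0.001, 0.001]
ft_force: [-1.7, -0.5, 2.6]
width: 40.0
```

```bash
cat > look.py <<'E'
from h import *
import sys
o=get_obs();print(o["t"],o["ee_pos"].round(1) if hasattr(o["ee_pos"],"round") else o["ee_pos"],np.round(o["ft_force"],1))
a=get_image("top")[170:310,120:300];b=get_image("side")[100:300,200:400]
cv2.imwrite(f"pics/{sys.argv[1]}.png",cv2.resize(np.hstack([cv2.resize(a,(514,400)),cv2.resize(b,(400,400))]),(790,346)))
for n in sys.argv[2:]:
  for c in("top","side"): print(n,c,[(round(float(d["conf"]),2),np.round(d["location"],1).tolist()) for d in place_of(c,n)][:2])
E
python3 look.py c2 tin nest
```

```text
3.85 [434.1 -92.4  34.6] [-1.7 -0.5  2.6]
tin top [(0.55, [500.5, -90.8, 6.9]), (0.53, [513.7, -118.4, 128.4])]
tin side [(0.67, [505.2, -92.8, 14.2])]
nest top []
nest side []
```

View pics/c2.png

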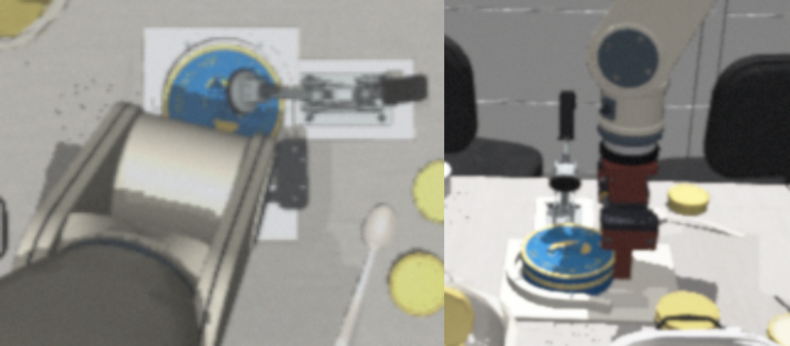

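The tin has moved to about x 503, roughly 8 mm short of home, and the gripper is clear of the pad. I'll go on in small steps and watch the force.

Call:
move_arm(
  deltas=[
    [139, 0.002, 0, 0, 0],
    [139, 0.004, 0, 0, 0],
    [139, 0.006, 0, 0, 0],
    [139, 0.006, 0, 0, 0],
  ],
)

```text
t: 4.48
ee_pos: [440.4, -92.5, 34.7]
orientation: [3.142, 0.001, 0.001]
ft_force: [-1.1, 0.1, -0.6]
width: 40.1
```

Call:
move_arm(
  deltas=[
    [139, 0.001, 0, 0, 0],
    [139, 0.002, 0, 0, 0],
    [139, 0.002, 0, 0, 0],
  ],
)

```text
t: 4.73
ee_pos: [442.0, -92.4, 34.7]
orientation: [3.142, 0.001, 0.0]
ft_force: [-0.4, 0.2, 0.0]
width: 40.2
```

Call:
move_arm(
  deltas=[
    [139, 0.001, 0, 0, 0],
    [139, 0.002, 0, 0, 0],
    [139, 0.002, 0, 0, 0],
  ],
)

```text
t: 4.98
ee_pos: [443.8, -92.4, 34.6]
orientation: [-3.142, -0.001, 0.0]
ft_force: [-1.6, -0.5, 0.2]
width: 40.1
```

```bash
python3 look.py c3 tin
```

```text
4.9833 [443.8 -92.4  34.6] [-1.6 -0.5  0.2]
tin top [(0.64, [510.0, -89.8, 9.0])]
tin side []
```

View pics/c3.png

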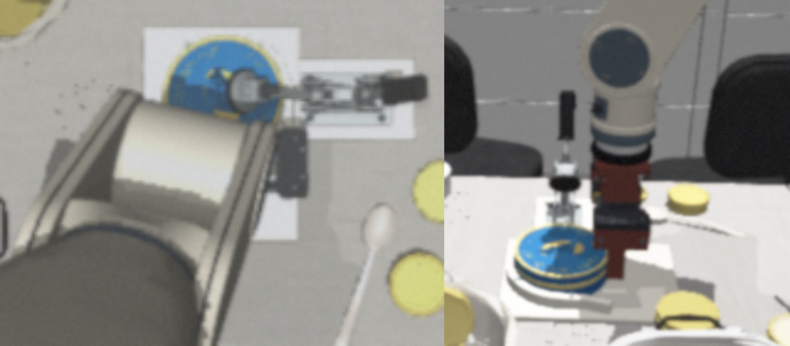

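The tin has almost closed up to the wall in the top view and the force is still low. I'll step on until it rises.

Call:
move_arm(
  deltas=[
    [139, 0.001, 0, 0, 0],
    [139, 0.001, 0, 0, 0],
  ],
)

```text
t: 5.35
ee_pos: [444.1, -92.3, 34.5]
orientation: [-3.141, -0.001, 0.003]
ft_force: [-4.9, 0.0, 1.3]
width: 39.7
```

Call:
move_arm(
  deltas=[
    [139, 0.001, 0, 0, 0],
    [139, 0.001, 0, 0, 0],
  ],
)

```text
t: 5.52
ee_pos: [444.2, -92.2, 34.5]
orientation: [-3.141, -0.001, 0.005]
ft_force: [-7.3, -0.3, 4.3]
width: 39.9
```

Call:
move_arm(
  deltas=[
    [139, 0.001, 0, 0, 0],
    [139, 0.001, 0, 0, 0],
  ],
)

```text
t: 5.68
ee_pos: [444.3, -92.0, 34.4]
orientation: [-3.141, -0.001, 0.008]
ft_force: [-8.9, -0.5, 6.6]
width: 39.8
```

The force rises to about 9 N with the TCP stopped at x 444, which puts the tin at about 514: against the wall. I'll back off, rise and check.

Call:
move_arm(
  deltas=[
    [139, -0.01, 0, 0, 0],
    [139, -0.03, 0, 0, 0],
    [139, -0.06, 0, 0, 0],
    [255, -0.07, 0, -0.04, 0],
    [255, -0.07, 0, -0.08, 0],
  ],
)

```text
t: 6.1
ee_pos: [371.8, -91.5, 112.8]
orientation: [-3.139, -0.0, 0.015]
ft_force: [0.7, 0.1, -0.1]
width: 30.0
```

Call:
move_arm(
  deltas=[
    [255, 0, 0, -0.04, 0],
    [255, 0, 0, -0.08, 0],
    [255, 0, 0, -0.12, 0],
    [255, 0, 0.03, -0.14, 0],
    [255, 0, 0.06, -0.14, 0],
  ],
)

```text
t: 6.52
ee_pos: [380.2, -153.8, 260.1]
orientation: [3.137, 0.007, 0.018]
ft_force: [1.8, -0.3, 0.1]
width: 0.6
```

```bash
python3 look.py c4 tin nest handle_end handle_hinge
python3 - <<'E'
from h import *
rs=regions_of("top","tin")
for r in rs[:1]:
    m=r["region"].astype(np.uint8);print(r["conf"],m.sum(),cv2.minEnclosingCircle(max(cv2.findContours(m,0,1)[0],key=len)))
cv2.imwrite("pics/c4z.png",cv2.resize(get_image("top")[170:280,160:320],None,fx=4.5,fy=4.5,interpolation=cv2.INTER_CUBIC))
E
```

```text
6.5167 [ 380.2 -153.8  260.1] [ 1.8 -0.3  0.1]
tin top [(0.56, [514.1, -91.1, 7.9])]
tin side [(0.63, [515.4, -90.1, 13.1]), (0.22, [510.1, -90.1, 0.6])]
nest top []
nest side []
handle_end top [(0.68, [508.1, -271.7, 180.4])]
handle_end side []
handle_hinge top [(0.76, [513.6, -248.4, 80.7]), (0.46, [514.1, -92.9, 0.4])]
handle_hinge side [(0.87, [508.2, -243.8, 87.4]), (0.63, [319.5, -236.8, 1.4])]
0.84 1549 ((209.51084899902344, 207.84861755371094), 24.574539184570312)
```

View pics/c4.png

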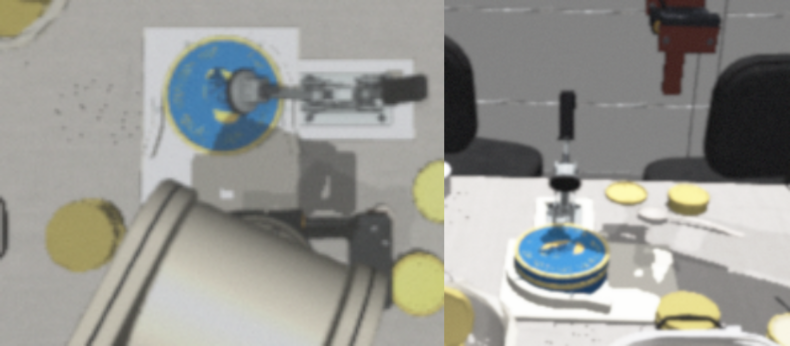

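View pics/c4z.png

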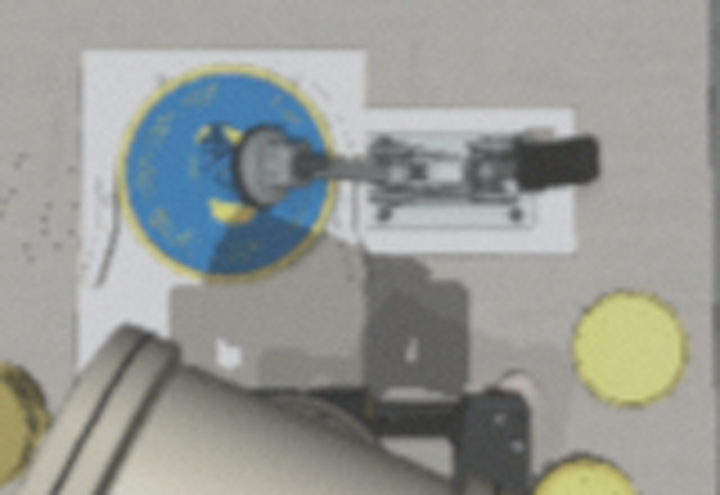

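Both views show the tin seated against the half-round wall (centre about 514,-91, networks agree with the nest at about 512,-91). The bystanders are unmoved. Now to the lever: fingers shut, coming in from the tin's side of the grip.

```bash
python3 -c "
from h import *
o=get_obs();print(o['t'],np.round(o['ee_pos'],1),np.round(o['orientation'],3),np.round(o['ft_force'],1))"
```

```text
7.1167 [ 376.9 -152.   254.4] [-3.141e+00 -3.000e-03  1.000e-03] [0.  1.3 0.2]
```

Call:
move_arm(
  deltas=[
    [255, 0.033, 0.022, 0, 0],
    [255, 0.066, 0.044, 0, 0],
    [255, 0.1, 0.066, 0, 0],
    [255, 0.133, 0.086, 0, 0],
    [255, 0.133, 0.086, 0, 0],
  ],
)

```text
t: 7.53
ee_pos: [515.4, -241.4, 254.4]
orientation: [3.14, 0.001, 0.006]
ft_force: [-0.8, 0.2, 0.9]
width: 0.7
```

Call:
move_arm(
  deltas=[
    [255, 0, 0, 0.03, 0],
    [255, 0, 0, 0.057, 0],
    [255, 0, 0, 0.057, 0],
  ],
)

```text
t: 7.78
ee_pos: [506.9, -236.6, 192.8]
orientation: [-3.138, -0.002, 0.013]
ft_force: [-0.3, 0.3, -1.0]
width: 1.0
```

```bash
python3 look.py c5 handle_end
```

```text
7.7833 [ 506.9 -236.6  192.8] [-0.3  0.3 -1. ]
handle_end top []
handle_end side [(0.6, [510.6, -266.5, 177.2]), (0.16, [514.2, -90.1, 14.7])]
```

View pics/c5.png

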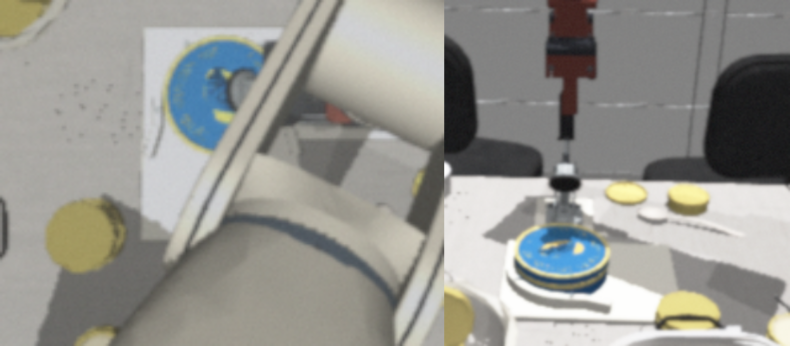

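The side view shows the fingertips at (568,115) directly in front of the grip, in line with it. Next I compute the arc.

```bash
python3 -c "
from h import *
o=get_obs();print(o['t'],np.round(o['ee_pos'],1))
for a in range(70,-15,-5):
    A=np.radians(a);r=98
    y=-244.5-(r*np.cos(A)-7*np.sin(A));z=87+r*np.sin(A)+7*np.cos(A)
    print(a,round(np.radians(70-a),2),round(y+13.5,1),round(z+14,1))
"
```

```text
7.9833 [ 510.7 -238.5  199.2]
70 0.0 -257.9 195.5
65 0.09 -266.1 192.8
60 0.17 -273.9 189.4
55 0.26 -281.5 185.3
50 0.35 -288.6 180.6
45 0.44 -295.3 175.2
40 0.52 -301.6 169.4
35 0.61 -307.3 162.9
30 0.7 -312.4 156.1
25 0.79 -316.9 148.8
20 0.87 -320.7 141.1
15 0.96 -323.8 133.1
10 1.05 -326.3 124.9
5 1.13 -328.0 116.5
0 1.22 -329.0 108.0
-5 1.31 -329.2 99.4
-10 1.4 -328.7 90.9
```

Call:
move_arm(
  deltas=[
    [255, 0, 0.01, 0.001, 0],
    [255, 0, 0.0195, 0.0025, 0],
    [255, 0, 0.0275, 0.005, 0],
    [255, 0, 0.0355, 0.0085, 0],
    [255, 0, 0.043, 0.0125, 0],
  ],
)

```text
t: 8.4
ee_pos: [510.2, -282.8, 185.4]
orientation: [3.141, 0.0, 0.002]
ft_force: [0.6, 0.0, 0.0]
width: 0.1
```

```bash
python3 look.py c6 handle_end
```

```text
8.4 [ 510.2 -282.8  185.4] [0.6 0.  0. ]
handle_end top []
handle_end side [(0.46, [508.9, -292.2, 169.7])]
```

View pics/c6.png

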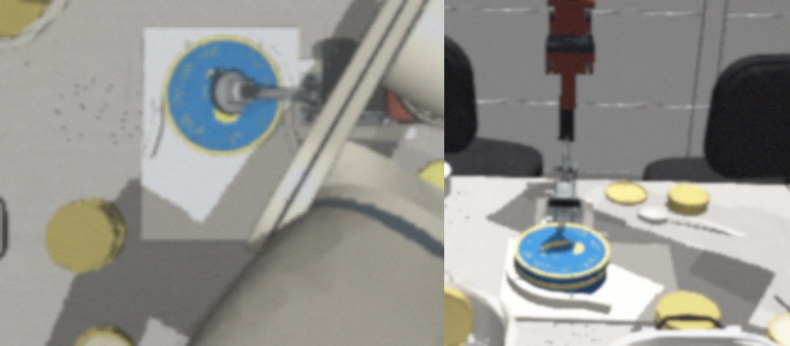

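The pad has come down and in, and the grip has moved outward, so the lever follows the fingers. I'll continue along the arc.

Call:
move_arm(
  deltas=[
    [255, 0, 0.007, 0.005, 0],
    [255, 0, 0.014, 0.0105, 0],
    [255, 0, 0.02, 0.016, 0],
    [255, 0, 0.026, 0.0225, 0],
    [255, 0, 0.031, 0.0295, 0],
  ],
)

```text
t: 9.02
ee_pos: [510.1, -313.2, 155.0]
orientation: [3.141, 0.001, 0.0]
ft_force: [0.5, -0.0, 0.7]
width: 0.4
```

Call:
move_arm(
  deltas=[
    [255, 0, 0.0045, 0.0075, 0],
    [255, 0, 0.0085, 0.015, 0],
    [255, 0, 0.0115, 0.023, 0],
  ],
)

```text
t: 9.27
ee_pos: [510.0, -324.4, 131.8]
orientation: [3.142, 0.001, -0.0]
ft_force: [0.2, -0.4, 0.9]
width: 0.7
```

```bash
python3 look.py c7 handle_end tin
```

```text
9.2667 [ 510.  -324.4  131.8] [ 0.2 -0.4  0.9]
handle_end top []
handle_end side [(0.52, [513.4, -334.3, 112.2])]
tin top [(0.86, [512.8, -89.3, 6.5]), (0.68, [786.5, -153.3, 1.5])]
tin side [(0.57, [513.4, -91.3, 11.8])]
```

View pics/c7.png

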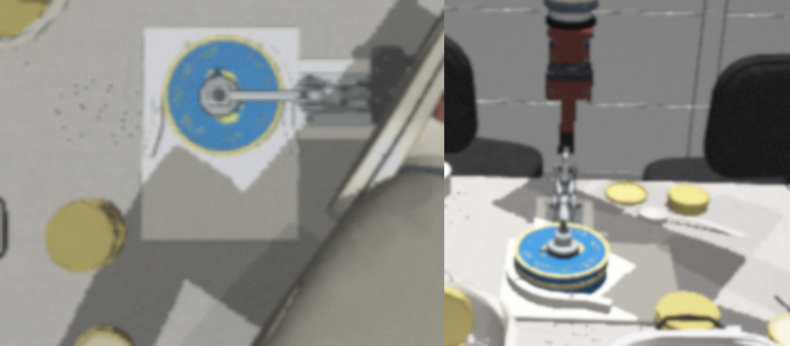

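The pad is now level just above the middle of the lid, and the tin is still home. I'll push on through the dead point.

Call:
move_arm(
  deltas=[
    [255, 0, 0.002, 0.007, 0],
    [255, 0, 0.004, 0.014, 0],
    [255, 0, 0.005, 0.021, 0],
    [255, 0, 0.005, 0.027, 0],
    [255, 0, 0.005, 0.032, 0],
  ],
)

```text
t: 9.98
ee_pos: [509.9, -329.0, 99.8]
orientation: [-3.141, -0.001, 0.001]
ft_force: [0.5, 0.0, -0.0]
width: 0.7
```

```bash
python3 look.py c8 handle_end tin
```

```text
9.9833 [ 509.9 -329.    99.8] [ 0.5  0.  -0. ]
handle_end top []
handle_end side [(0.63, [512.2, -337.9, 79.5])]
tin top [(0.7, [513.8, -91.5, 5.2])]
tin side [(0.98, [512.7, -91.3, 10.3])]
```

View pics/c8.png

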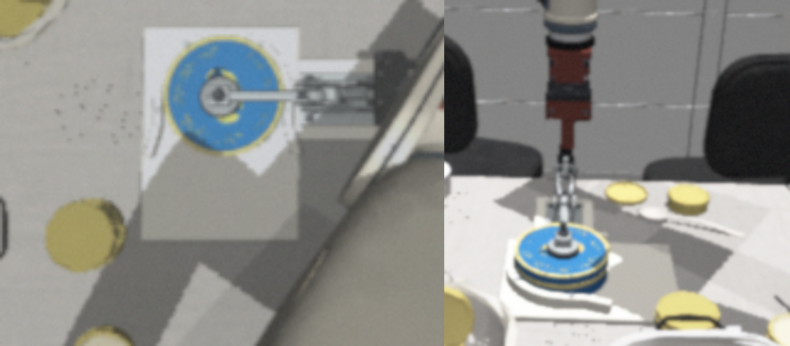

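The force is zero with the fingertips at z 86 over the grip, and handle_end reads z 80 (82 expected when locked), so the lever has snapped over. I'll press lightly to confirm the stop, then withdraw straight up.

Call:
move_arm(
  deltas=[
    [255, 0, 0, 0.002, 0],
    [255, 0, 0, 0.004, 0],
    [255, 0, 0, 0.004, 0],
  ],
)

```text
t: 10.53
ee_pos: [510.4, -329.0, 97.8]
orientation: [3.141, 0.001, 0.001]
ft_force: [-2.2, 1.3, 8.8]
width: 0.5
```

Call:
move_arm(
  deltas=[
    [255, 0, 0, -0.02, 0],
    [255, 0, 0, -0.06, 0],
    [255, 0, 0, -0.1, 0],
    [255, 0, 0, -0.14, 0],
    [255, 0, 0, -0.17, 0],
  ],
)

```text
t: 10.95
ee_pos: [510.6, -329.2, 270.2]
orientation: [3.14, 0.001, 0.004]
ft_force: [1.2, -0.1, 0.9]
width: 0.3
```

Call:
move_arm(
  deltas=[
    [255, -0.02, 0.035, 0, 0],
    [255, -0.04, 0.07, 0, 0],
    [255, -0.06, 0.105, 0, 0],
    [255, -0.08, 0.14, 0, 0],
    [255, -0.1, 0.175, 0, 0],
  ],
)

```text
t: 11.37
ee_pos: [409.1, -505.3, 266.9]
orientation: [3.141, 0.002, 0.0]
ft_force: [1.0, 0.5, 0.4]
width: 0.5
```

```bash
python3 look.py c9 handle_end tin gold_tin tin_lid tasting_spoon finished_tin
```

```text
11.3667 [ 409.1 -505.3  266.9] [1.  0.5 0.4]
handle_end top [(0.79, [507.6, -340.0, 82.7]), (0.68, [515.9, -94.8, 5.1])]
handle_end side [(0.44, [514.1, -336.4, 78.7])]
tin top [(0.75, [513.5, -90.7, 8.3])]
tin side [(0.55, [515.0, -90.0, 10.4])]
gold_tin top [(0.87, [315.2, -300.6, 1.4])]
gold_tin side [(0.75, [311.7, -297.9, -2.4])]
tin_lid top [(0.83, [413.0, -323.9, 2.3]), (0.45, [505.7, -338.5, 84.4])]
tin_lid side [(0.56, [410.5, -329.0, 1.5])]
tasting_spoon top [(0.63, [320.2, -239.5, -1.2])]
tasting_spoon side [(0.61, [321.5, -238.3, 0.1])]
finished_tin top [(0.77, [784.8, -153.1, -1.5])]
finished_tin side [(0.88, [788.8, -157.4, 2.8])]
```

View pics/c9.png

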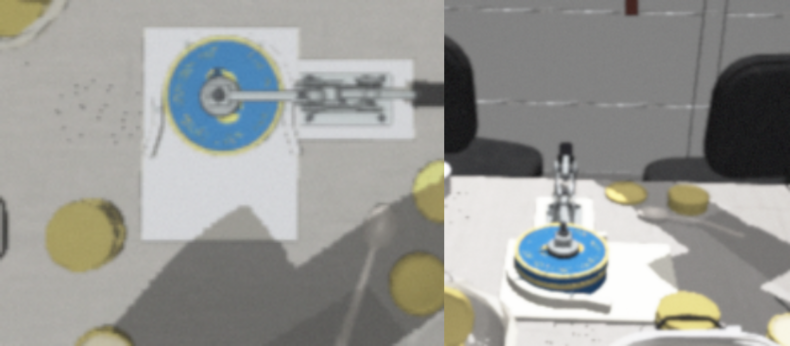

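The lever is down and stays down with the hand away (top view, grip at about (430,93)). The pad sits on the middle of the lid, the tin is in the nest and the bystanders are unmoved. I'm handing the job in.

```bash
python3 -c "
from workcell import *
print(close_job())"
```

```text
the job is handed in; nothing more can be done
None
```

The tin is home in its nest and the lever is locked down with the pad on the lid. I handed the job in at about 11.4 s of the 45 s allowed; no verdict was reported.

- **Tin:** I pushed it along the board with the fingers part-open until it met the nest wall. There the hand stopped and the force rose to about 9 N. The final reading put the tin at about (514, -90.5), against a nest measured at about (512, -91), so roughly 2 mm off.
- **Lever:** I pushed the grip over along its arc with the fingers shut, and it snapped past its dead point. The force at the fingers dropped to zero, and a light press of about 9 N then met the stop. With the hand well away it stayed down. The grip face read z 79 to 83 mm, where 82 mm is expected when locked.
- **Bystanders:** all four read within about 5 mm of where they started, which is about the accuracy of the networks.

**Not checked:** the pad force could not be measured directly. I judged it from the lever staying locked and the pad sitting on the middle of the lid in both views. In the intermediate checks the cameras sometimes missed the nest or the grip behind the arm. No check disagreed with the result.

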